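# Find the parts case that rattles and hold it out

### The arm

A 6-joint arm with a two-finger parallel gripper is mounted at the origin on the work surface. World frame = base frame: x ahead of the robot, y to its left, z up, the work surface at z = 0. Lengths are in m, angles in degrees, forces in N, time in s.
With the tool pointing down it reaches from about 0.4 to 0.825 m from the base axis. Payload 7 kg.
Tool frame: the origin (TCP) lies between the finger pads; the fingertips stand ctrl.tip_extent ahead of it and the grasp point (between the pads) lies 2 mm behind it (ctrl.tip_extent is the distance from the TCP to the fingertips, in m); z points along the fingers, y is the direction in which the jaws open and shut (so a half turn about z gives the same grasp; the last joint's range is limited). The gripper opens to 88 mm and grips with 3 to 60 N. Pads are 19 mm wide; open, the fingers measure 130 mm over their backs; the gripper's body (78 mm by 193 mm) begins 47 mm behind the grasp point.
Start: joints at [93.57, 20.546, 0.682, 0, -70.136, -16.507], TCP at [0.151, 0.658, 0.244] pointing down, gripper open.
Joint ranges: [-176.03, 176.03], [-82.01, 121.73], [-58.28, 71.71], [-173.87, 95.51], [-174.79, -0.11], [-173.66, 173.66]. Speed limits (degrees/s): [136.94, 136.94, 172.46, 180, 180, 180].

### API

Orientations are given as [roll, pitch, yaw] about the fixed x, y, z axes, in that order (R = Rz(yaw) Ry(pitch) Rx(roll)).
In Python, from plant import ctrl gives the robot as it stands.
- The arm moves only by the shell command python3 -m handwheel 'ROWS' [OPENING]. ROWS is JSON, a list of rows, each a list of 6 numbers: the shift along the tool's x, y, z in m, then the turn, a rotation vector about the tool's x, y, z in rad. In form: [[dx, dy, dz, ax, ay, az], ...]. A call has 1 to 8 rows; each row is the pose to reach, as a shift and turn from the pose commanded when the call began, along the tool's axes at that moment; what a row does not reach only later rows make up. A row lasts 1/8 s, in which the tool goes at most 62.5 mm and 10.7 degrees, less where a joint would pass 70% of its speed; a pose out of reach is approached as far as the arm can. A call with a gripper value outside its range is refused whole. OPENING is the closure, from -1 (fully open) to 1 (shut), so that 0 is half open, set as the call begins (- or left out, the last holds). The fingers move at their own pace and stop on an object; the grip force is fixed at half the most. Time passes only in rows, so rows that repeat a pose let the fingers close. It gives the time, the measured TCP pose, the force and the opening at its end, in the units of the state.
- ctrl.get_obs(): the state, without advancing time (a new reading comes with each control period).
- ctrl.snapshot(name): name is "scene" or "side" or "wrist"; returns a dict with "img" (384x512x3 uint8, blue, green, red), "fx", "fy", "cx", "cy" (pixels), "R" (3x3) and "t" (3): a world point X has camera coordinates R X + t. Camera axes: x right, y down, z forward; pixel columns grow to the right and rows downward; lengths in m; the calibration is good to about 2 mm. A picture is of the moment at which its call begins. There is no depth.
- ctrl.close_job(): hands the job in, once; it reports no verdict.
The state is a dict: "clock": time; "joint_pos": joint angles; "qvel": joint speeds; "tau": joint torques, N m; "tool_pos": TCP position; "orientation": TCP orientation; "force": force on the tool from outside, world axes, zero at the start; "moment": the same for the moment, N m; "opening": finger opening in m.
Only numpy, scipy, OpenCV 4.12 (cv2) and the standard library are available. Lean on these libraries where they do the work, as an engineer would, in place of code of your own. Each camera call takes 0.05 s, during which the arm holds its last target.

### The job

One of the three sealed parts cases on the blue board has something loose in it: lift and briskly shake them one at a time until you have felt which one rattles (shake that one too, even if it is the last left), and stand the quiet ones you tried back upright on the board without dropping or throwing any. Then hold the rattling case out level and still over the middle of the yellow hand-over mat, about 10 cm up, and finish there while still holding it in the gripper. Leave everything else on the bench where it is.

Things in the scene. Friction and masses are not known exactly. Their poses are not given: they have to be found in the camera images.
- case_a: sealed parts case, one of three alike, shuffled on the blue board: grey box, orange lid, black end latches; 107 long over the latches (its x), 58 wide (its y), 60 high, 0.32 to 0.37 kg. Grip it across its width from above: the grey sides below the lid (up to 52 mm) are 56 wide. Two 2 mm ribs run along the lid. Origin: centre of its underside, z up
- case_b: second sealed case, same size, look and origin as case_a. None can be opened. Any of the three, drawn anew each time, is the rattling one: in it a steel ball of 36 mm and 190 g rolls loose, with 54 mm of play along x and 14 mm along y. In the other two, contents of 190 g are packed tight in the middle (under 1 mm of play)
- case_c: third sealed case, same size, look and origin as case_a. To tell: quick strokes of 40 mm or more to and fro along a case's x, each with a sharp stop, make a loose ball roll and knock on the end walls; after a stop it still changes the force and torque at the wrist (its weight shifts by up to 27 mm), while a tight case settles at once
- board: fixed blue board on which the three cases stand, 130 (its x) x 440 (its y) x 6 thick; origin: centre of its underside on the bench (z = 0), so its top is at 6 mm
- handover: fixed yellow hand-over mat with a black middle on the bench beyond the board, 100 (its x) x 140 (its y) x 3 thick; origin: centre of its underside
- terminal_grey: small white terminal block, 30 x 12 x 30 high, on the board's far edge between two cases; leave it alone. Origin: centre of its underside
- terminal_green: small green terminal block, 30 x 12 x 30 high, on the board's far edge between two cases; leave it alone. Origin: centre of its underside
- tape: green roll, 84 across, 19 high, lying on the bench; leave it alone. Origin: centre of its underside
- driver: screwdriver with a red handle lying on the bench, about 200 long; leave it alone
- carton: white and red carton, 70 x 95 x 42 high; leave it alone. Origin: centre of its underside
- pot: black open pot, 72 across, 70 high; leave it alone. Origin: centre of its underside
- contactor: white and black contactor module, 70 x 45 x 72 high; leave it alone. Origin: centre of its underside

How it is judged (in metres and radians):
On the way:
1. the case with the loose contents is shaken in the air so that they knock against its walls (more than 3.5 N) (((distance between fill_a_c0 and case_a below 0.06 m and height (world z) of case_a above 0.03 m and contact force between fill_a_c0 and case_a above 3.5 N) or (distance between fill_a_c0 and case_b below 0.06 m and height (world z) of case_b above 0.03 m and contact force between fill_a_c0 and case_b above 3.5 N) or (distance between fill_a_c0 and case_c below 0.06 m and height (world z) of case_c above 0.03 m and contact force between fill_a_c0 and case_c above 3.5 N))).
At the end, for the whole second after the job is handed in: Rattling case gripped (over 1 N) over the mat: centre within 45 mm of the mat's centre, underside 60 to 200 mm above the bench, level within 0.2 rad, still (under 0.06 m/s); the other two upright, at rest and untouched on the board, centres within 50 mm (x) and 210 mm (y) of its centre (((distance between fill_a_c0 and case_a below 0.06 m and height (world z) of case_a between 0.06 and 0.2 m and horizontal distance between case_a and handover below 0.045 m and angle between case_a's own z axis and vertical below 0.2 rad and linear speed of case_a below 0.06 m/s and contact force between the fingers and case_a above 1 N and contact force between case_a and board below 0.1 N and (x of case_b in the frame of board between -0.05 and 0.05 m and y of case_b in the frame of board between -0.21 and 0.21 m and z of case_b in the frame of board between 0 and 0.012 m and angle between case_b's own z axis and vertical below 0.12 rad and linear speed of case_b below 0.03 m/s and contact force between each of the arm, the fingers and case_b below 0.1 N) and (x of case_c in the frame of board between -0.05 and 0.05 m and y of case_c in the frame of board between -0.21 and 0.21 m and z of case_c in the frame of board between 0 and 0.012 m and angle between case_c's own z axis and vertical below 0.12 rad and linear speed of case_c below 0.03 m/s and contact force between each of the arm, the fingers and case_c below 0.1 N)) or (distance between fill_a_c0 and case_b below 0.06 m and height (world z) of case_b between 0.06 and 0.2 m and horizontal distance between case_b and handover below 0.045 m and angle between case_b's own z axis and vertical below 0.2 rad and linear speed of case_b below 0.06 m/s and contact force between the fingers and case_b above 1 N and contact force between case_b and board below 0.1 N and (x of case_a in the frame of board between -0.05 and 0.05 m and y of case_a in the frame of board between -0.21 and 0.21 m and z of case_a in the frame of board between 0 and 0.012 m and angle between case_a's own z axis and vertical below 0.12 rad and linear speed of case_a below 0.03 m/s and contact force between each of the arm, the fingers and case_a below 0.1 N) and (x of case_c in the frame of board between -0.05 and 0.05 m and y of case_c in the frame of board between -0.21 and 0.21 m and z of case_c in the frame of board between 0 and 0.012 m and angle between case_c's own z axis and vertical below 0.12 rad and linear speed of case_c below 0.03 m/s and contact force between each of the arm, the fingers and case_c below 0.1 N)) or (distance between fill_a_c0 and case_c below 0.06 m and height (world z) of case_c between 0.06 and 0.2 m and horizontal distance between case_c and handover below 0.045 m and angle between case_c's own z axis and vertical below 0.2 rad and linear speed of case_c below 0.06 m/s and contact force between the fingers and case_c above 1 N and contact force between case_c and board below 0.1 N and (x of case_a in the frame of board between -0.05 and 0.05 m and y of case_a in the frame of board between -0.21 and 0.21 m and z of case_a in the frame of board between 0 and 0.012 m and angle between case_a's own z axis and vertical below 0.12 rad and linear speed of case_a below 0.03 m/s and contact force between each of the arm, the fingers and case_a below 0.1 N) and (x of case_b in the frame of board between -0.05 and 0.05 m and y of case_b in the frame of board between -0.21 and 0.21 m and z of case_b in the frame of board between 0 and 0.012 m and angle between case_b's own z axis and vertical below 0.12 rad and linear speed of case_b below 0.03 m/s and contact force between each of the arm, the fingers and case_b below 0.1 N)))); the arm keeps its last pose, push and grip.
It fails at once if a case is dropped or thrown (faster than 1.2 m/s) (linear speed of any of case_a, case_b, case_c above 1.2 m/s).
It fails at once if one of the other things on the bench is moved by more than 30 mm (distance of any of terminal_grey, terminal_green, tape, driver, carton, pot, contactor from where it was at the start of the episode above 0.03 m).
It also fails if it takes over 67 s, if anything falls off the work surface, if the arm or the gripper's body presses on something with over 40 N, if the wrist force passes 120 N, or if a joint passes its speed limit or range.

## Working session

There is one attempt and no reset: what is moved stays moved. The work goes in short steps, Python scripts to look and compute and a shell command to move; the robot and the scene stay as the last step left them, time stands still between calls to the robot, and variables do not carry over. Pictures are saved under pics/ and viewed, and the job is handed in when it is done.

```bash
ls -la; mkdir -p pics
cat > h.py <<'E'
import cv2,numpy as np
from plant import ctrl
def snap(n,f):
    s=ctrl.snapshot(n); cv2.imwrite('pics/'+f,s['img']); np.savez('/tmp/'+f+'.npz',**s); return s
def ray(s,u,v,z):
    R=np.array(s['R']);t=np.array(s['t'])
    c=-R.T@t; d=R.T@np.array([(u-s['cx'])/s['fx'],(v-s['cy'])/s['fy'],1])
    return c+d*(z-c[2])/d[2]
E
python3 - <<'E'
from h import *
print(ctrl.tip_extent, ctrl.get_obs())
for n in('scene','side','wrist'):
    s=snap(n,n+'0.png'); print(n,s['fx'],-np.array(s['R']).T@s['t'])
E
```

```text
total 12
drwxr-xr-x  3 agent agent 4096 Dec  7 17:01 .
drwxr-xr-x 23 root  root  4096 Dec  7 17:01 ..
drwxr-xr-x  2 agent agent 4096 Dec  7 17:01 pics
0.017 {'clock': 0.0, 'joint_pos': array([ 9.35689420e+01,  2.05911999e+01,  6.32078370e-01, -2.24596025e-02,
       -7.01372671e+01, -1.65059119e+01]), 'qvel': array([-0.03043281,  0.08146247, -0.00919382, -0.05364727, -0.02064775,
       -0.02965137]), 'tau': array([ 4.82715659e-04, -5.82709765e+01,  2.93049985e+01,  6.99693114e+00,
        6.85519277e-03, -1.65815354e-04]), 'tool_pos': array([0.15103822, 0.65737989, 0.2426051 ]), 'orientation': array([ 1.79901584e+02, -7.14513601e-03, -1.29446125e+01]), 'force': array([-0.98923717,  0.41414641, -0.09280787]), 'moment': array([ 0.00129498, -0.00308262,  0.00209974]), 'opening': 0.08722508210786327}
scene 429.41308660865724 [1.13664149 0.40112644 0.90251089]
side 438.6378825250213 [0.43886906 0.97487794 0.9543696 ]
wrist 318.65079516626787 [0.22048858 0.64152575 0.38498367]
```

View pics/scene0.png

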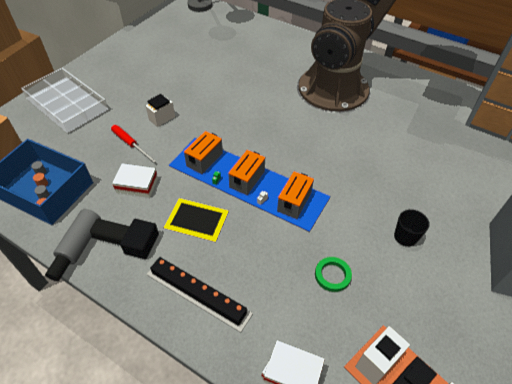

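View pics/side0.png

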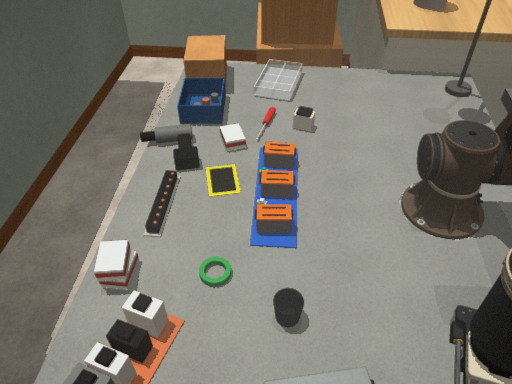

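View pics/wrist0.png

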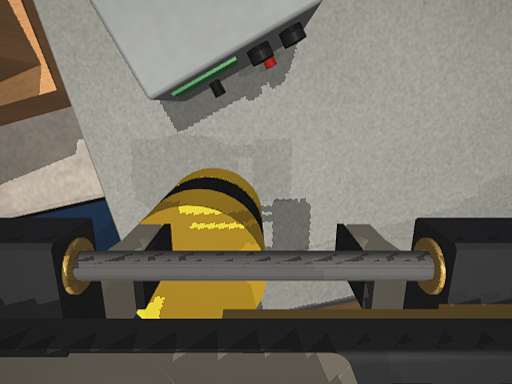

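The cases with orange lids show in scene at about (204,150), (246,170) and (295,192). In side they are at (280,155), (278,183) and (275,216). The mat is at (196,220) in scene and (223,180) in side. I'll zoom in and measure.

Run:
```python
from h import *
a=np.load('/tmp/scene0.png.npz');b=np.load('/tmp/side0.png.npz')
z1=cv2.resize(a['img'][120:250,155:335],None,fx=4,fy=4,interpolation=cv2.INTER_NEAREST)
z2=cv2.resize(b['img'][130:250,200:310],None,fx=5,fy=5,interpolation=cv2.INTER_NEAREST)
cv2.imwrite('pics/z1.png',z1);cv2.imwrite('pics/z2.png',z2)
for s,nm in((a,'scene'),(b,'side')):
    hsv=cv2.cvtColor(s['img'],cv2.COLOR_BGR2HSV)
    box=np.zeros(hsv.shape[:2],np.uint8)
    if nm=='scene': box[120:250,155:335]=255
    else: box[130:250,200:310]=255
    for c,lo,hi,z in(('orange',(5,150,120),(15,255,255),.066),('blue',(105,150,80),(125,255,255),.006),('yellow',(24,150,120),(34,255,255),.003)):
        m=cv2.inRange(hsv,lo,hi)&box
        if c=='orange': m=cv2.morphologyEx(m,cv2.MORPH_CLOSE,np.ones((5,5)))
        if c=='blue': m=cv2.morphologyEx(m,cv2.MORPH_CLOSE,np.ones((3,3)))
        cs,_=cv2.findContours(m,cv2.RETR_EXTERNAL,cv2.CHAIN_APPROX_NONE)
        for k in cs:
            if cv2.contourArea(k)<60: continue
            P=np.array([ray(s,u,v,z)[:2] for u,v in k[:,0]],np.float32)
            r=cv2.minAreaRect(P); print(nm,c,np.round(r[0],4),np.round(r[1],4),round(r[2],1),k[:,0].mean(0).round())
```

```text
scene orange [0.4926 0.1278] [0.1016 0.0578] 5.9 [296. 188.]
scene orange [ 0.4948 -0.0193] [0.102  0.0578] 3.3 [247. 165.]
scene orange [ 0.499  -0.1617] [0.0581 0.1009] 89.5 [202. 145.]
scene blue [ 0.497  -0.0189] [0.1296 0.4399] 2.4 [249. 186.]
scene yellow [ 0.674  -0.0575] [0.0995 0.1397] 15.7 [196. 220.]
side orange [0.4927 0.1269] [0.0978 0.058 ] 6.3 [274. 212.]
side orange [ 0.495  -0.0182] [0.0977 0.0601] 2.8 [277. 177.]
side orange [ 0.4987 -0.1599] [0.0982 0.061 ] 0.1 [279. 148.]
side blue [0.4935 0.0504] [0.127  0.3023] 2.7 [265. 220.]
side blue [ 0.4805 -0.0022] [0.095  0.2433] 2.8 [289. 198.]
side yellow [ 0.6737 -0.0575] [0.0986 0.1403] 16.0 [222. 180.]
```

View pics/z1.png

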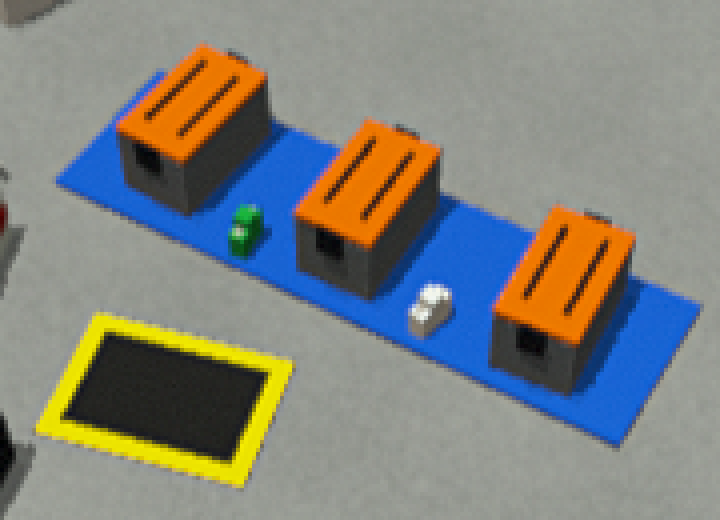

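View pics/z2.png

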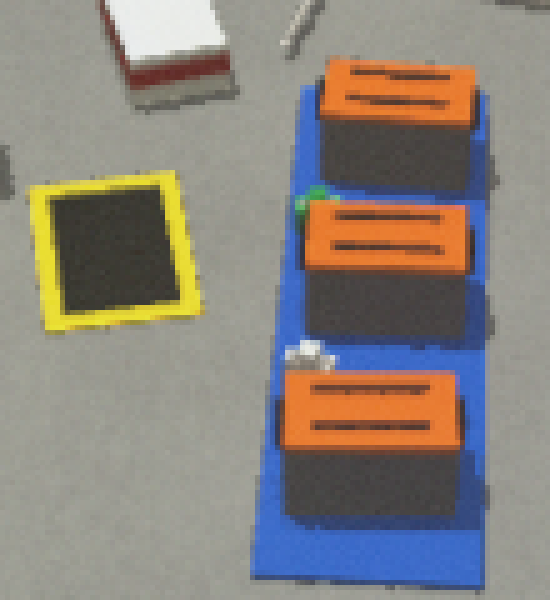

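Both views agree to within 2 mm, and the lid, board and mat sizes match those given:

| Item | x (m) | y (m) | Yaw (°) |
|---|---|---|---|
| Case 1 | 0.493 | 0.127 | 6 |
| Case 2 | 0.495 | -0.019 | 3 |
| Case 3 | 0.499 | -0.161 | 0 |
| Board | 0.497 | -0.019 | 2.4 |
| Mat | 0.674 | -0.0575 | 16 |

I'll start with case 1.

```bash
cat > d.py <<'E'
import sys
from h import *
from scipy.spatial.transform import Rotation as Ro
x,y,z,yaw=map(float,sys.argv[1:5])
o=ctrl.get_obs(); R=Ro.from_euler('xyz',o['orientation'],degrees=True)
G=Ro.from_euler('xyz',[180,0,yaw],degrees=True)
print('t',o['clock'],'pos',o['tool_pos'].round(4),'rpy',o['orientation'].round(2),'F',o['force'].round(2),'open',round(o['opening'],4))
print('shift',R.inv().apply(np.array([x,y,z])-o['tool_pos']).round(4),'turn',(R.inv()*G).as_rotvec().round(4))
E
python3 d.py 0.493 0.127 0.20 6
```

```text
t 0.15 pos [0.1511 0.6575 0.2428] rpy [179.93  -0.   -12.94] F [ 0.8  -0.33  0.65] open 0.0874
shift [0.4521 0.4404 0.0434] turn [ 1.300e-03  1.000e-04 -3.306e-01]
```

```bash
python3 -m handwheel '[[0.03,0.03,0,0,0,-0.02],[0.07,0.07,0,0,0,-0.06],[0.11,0.108,0,0,0,-0.10],[0.15,0.147,0,0,0,-0.14],[0.19,0.186,0.01,0,0,-0.18],[0.23,0.225,0.01,0,0,-0.22],[0.27,0.264,0.01,0,0,-0.26],[0.30,0.293,0.01,0,0,-0.29]]' -1; python3 d.py 0.493 0.127 0.15 6
```

```text
clock: 1.15
tool_pos: [0.3786, 0.3031, 0.2336]
orientation: [-180.0, -0.0, 3.7]
force: [0.6, -0.0, -0.2]
opening: 0.0876
t 1.15 pos [0.3786 0.3031 0.2336] rpy [-179.99   -0.      3.71] F [ 0.59 -0.01 -0.21] open 0.0876
shift [0.1028 0.1831 0.0836] turn [-0.0001 -0.     -0.04  ]
```

```bash
python3 -m handwheel '[[0.03,0.05,0.01,0,0,-0.02],[0.06,0.1,0.03,0,0,-0.04],[0.09,0.15,0.05,0,0,-0.04],[0.1,0.18,0.08,0,0,-0.04],[0.1,0.18,0.08,0,0,-0.04],[0.1,0.18,0.08,0,0,-0.04]]' ; python3 d.py 0.493 0.127 0.036 6
python3 - <<'E'
from h import *
snap('wrist','w1.png');snap('scene','s1.png')
E
```

```text
clock: 1.9
tool_pos: [0.4895, 0.132, 0.1538]
orientation: [180.0, -0.0, 5.9]
force: [-1.2, 0.2, 0.5]
opening: 0.0875
t 1.9 pos [0.4895 0.132  0.1538] rpy [ 1.7999e+02 -1.0000e-02  5.9500e+00] F [-1.17  0.22  0.49] open 0.0875
shift [0.0029 0.0053 0.1178] turn [ 0.0001 -0.0002 -0.0009]
```

View pics/w1.png

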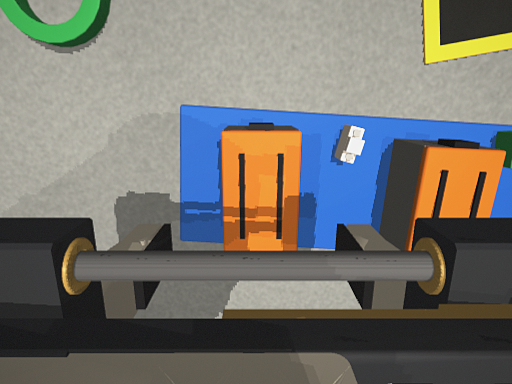

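View pics/s1.png

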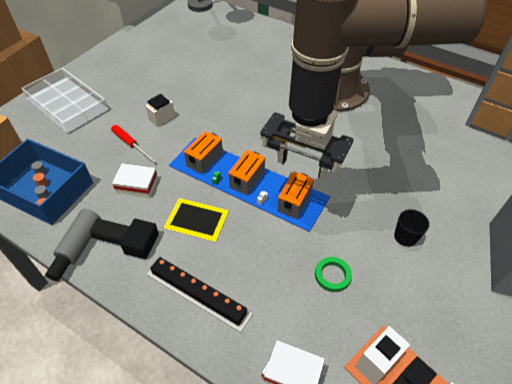

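In the wrist view case 1's lid is at columns 222–300, with the fingers at about 150 and 355. After the 5 mm correction in y it is centred between the jaws and aligned with them, so I'll descend and grip.

```bash
python3 -m handwheel '[[0.003,0.005,0.02,0,0,0],[0.003,0.005,0.05,0,0,0],[0.003,0.005,0.08,0,0,0],[0.003,0.005,0.105,0,0,0],[0.003,0.005,0.118,0,0,0],[0.003,0.005,0.118,0,0,0]]'; python3 d.py 0.493 0.127 0.036 6;  python3 -m handwheel '[[0,0,0,0,0,0],[0,0,0,0,0,0],[0,0,0,0,0,0],[0,0,0,0,0,0]]' 1;python3 d.py 0.493 0.127 0.036 6
```

```text
clock: 2.75
tool_pos: [0.4926, 0.1277, 0.0355]
orientation: [180.0, 0.0, 6.0]
force: [0.0, 0.2, -0.2]
opening: 0.0878
t 2.75 pos [0.4926 0.1277 0.0355] rpy [1.7997e+02 3.0000e-02 6.0300e+00] F [ 0.04  0.17 -0.24] open 0.0878
shift [ 0.0003  0.0007 -0.0005] turn [0.0004 0.0006 0.0006]
clock: 3.25
tool_pos: [0.493, 0.1272, 0.036]
orientation: [-180.0, -0.0, 6.0]
force: [-0.8, -0.6, 3.6]
opening: 0.0576
t 3.25 pos [0.493  0.1272 0.036 ] rpy [-1.7999e+02 -4.0000e-02  5.9700e+00] F [-0.78 -0.6   3.59] open 0.0576
shift [-0.      0.0002  0.    ] turn [-0.0001 -0.0006 -0.0005]
```

```bash
python3 -m handwheel '[[0,0,0,0,0,0],[0,0,0,0,0,0],[0,0,-0.01,0,0,0],[0,0,-0.03,0,0,0],[0,0,-0.06,0,0,0],[0,0,-0.09,0,0,0],[0,0,-0.1,0,0,0],[0,0,-0.1,0,0,0]]';python3 d.py 0.493 0.127 0.036 6
python3 - <<'E'
from h import *
print(ctrl.get_obs()['moment'])
s=snap('scene','s2.png'); cv2.imwrite('pics/s2z.png',cv2.resize(s['img'][90:250,155:365],None,fx=3.5,fy=3.5))
E
```

```text
clock: 4.25
tool_pos: [0.4926, 0.1273, 0.1356]
orientation: [-180.0, -0.0, 6.0]
force: [-0.9, 0.5, -3.6]
opening: 0.0578
t 4.25 pos [0.4926 0.1273 0.1356] rpy [-1.7996e+02 -3.0000e-02  5.9500e+00] F [-0.94  0.53 -3.56] open 0.0578
shift [0.0003 0.0004 0.0996] turn [-0.0007 -0.0005 -0.0008]
[-0.09386961  0.01990441  0.00854535]
```

View pics/s2z.png

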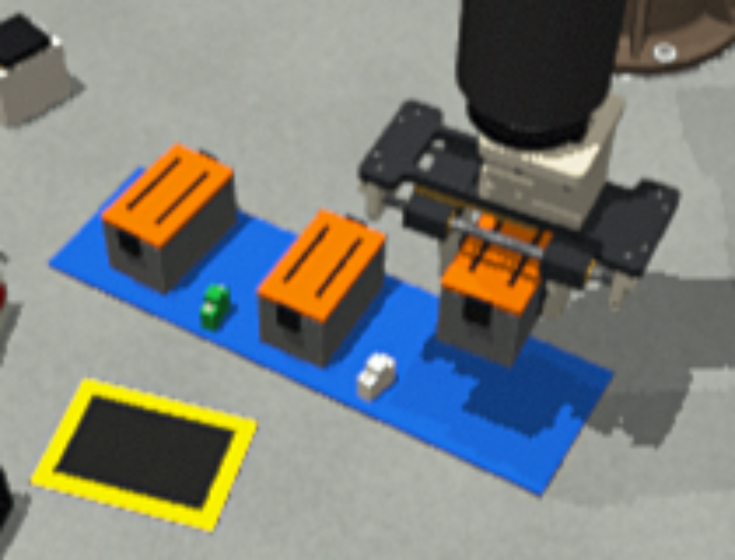

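Case 1 is held and hanging clear, weighing about 3.6 N. Next I'll shake it along its x and sample the wrist after the stop.

```bash
cat > m.py <<'E'
from h import *
o=ctrl.get_obs(); R=np.eye(3)
from scipy.spatial.transform import Rotation as Ro
R=Ro.from_euler('xyz',o['orientation'],degrees=True).inv()
print('   t %.3f'%o['clock'],'toolF',R.apply(o['force']).round(2),'toolM',R.apply(o['moment']).round(4),'pos',o['tool_pos'].round(4),'open',round(o['opening'],4))
E
H='python3 -m handwheel'
python3 m.py
python3 -m handwheel '[[0.03,0,0,0,0,0],[-0.03,0,0,0,0,0],[0.03,0,0,0,0,0],[-0.03,0,0,0,0,0],[0.03,0,0,0,0,0]]' >/dev/null; python3 m.py
for i in 1 2 3 4 5 6; do python3 -m handwheel '[[0,0,0,0,0,0]]' >/dev/null; python3 m.py; done
```

```text
t 4.300 toolF [-0.01  0.22  4.53] toolM [-0.0354 -0.0375  0.0278] pos [0.4922 0.127  0.1348] open 0.0573
   t 4.925 toolF [-3.46 -1.65  0.52] toolM [ 0.3798 -1.1547  0.0165] pos [0.5047 0.1215 0.1276] open 0.0579
   t 5.050 toolF [ 0.46 -0.68  2.19] toolM [ 0.0857  0.1517 -0.0625] pos [0.5236 0.1301 0.1332] open 0.0578
   t 5.175 toolF [-0.04 -0.86  2.39] toolM [ 0.2778 -0.1506 -0.0667] pos [0.5222 0.1301 0.1339] open 0.0577
   t 5.300 toolF [0.38 0.63 3.04] toolM [-0.0304 -0.086   0.0287] pos [0.522  0.1302 0.1348] open 0.0579
   t 5.425 toolF [-0.31 -0.17  3.3 ] toolM [-0.0679 -0.027  -0.03  ] pos [0.5223 0.1303 0.1355] open 0.0575
   t 5.550 toolF [-0.39  0.04  2.99] toolM [-0.0486  0.0002 -0.004 ] pos [0.5224 0.1304 0.1357] open 0.0575
   t 5.675 toolF [-0.47 -0.3   1.65] toolM [-0.032   0.0043  0.0298] pos [0.5226 0.1304 0.1357] open 0.0578
```

The noise is about 0.03 N·m, so I'll sample more densely after a stop. A camera call advances time by 0.05 s while the arm holds, so that gives one reading per call.

```bash
cat > samp.py <<'E'
import sys
from h import *
from scipy.spatial.transform import Rotation as Ro
n=int(sys.argv[1]); M=[];F=[]
for i in range(n):
    ctrl.snapshot('wrist'); o=ctrl.get_obs(); R=Ro.from_euler('xyz',o['orientation'],degrees=True).inv()
    M.append(R.apply(o['moment']));F.append(R.apply(o['force']))
M=np.array(M);F=np.array(F)
print('  t %.2f'%o['clock'],'pos',o['tool_pos'].round(4),'rpy',o['orientation'].round(1))
print('  My',M[:,1].round(3)); print('  Fx',F[:,0].round(1))
h=n//2
print('  2nd half mean M',M[h:].mean(0).round(4),'std',M[h:].std(0).round(4),'F',F[h:].mean(0).round(2),F[h:].std(0).round(2))
E
python3 samp.py 10
python3 -m handwheel '[[-0.06,0,0,0,0,0],[0,0,0,0,0,0],[-0.06,0,0,0,0,0],[0,0,0,0,0,0],[-0.06,0,0,0,0,0],[-0.06,0,0,0,0,0]]' >/dev/null; python3 samp.py 24
python3 -m handwheel '[[0.06,0,0,0,0,0],[0.06,0,0,0,0,0]]' >/dev/null; python3 samp.py 24
```

```text
t 6.17 pos [0.5226 0.1303 0.1355] rpy [180.   0.   6.]
  My [-0.033 -0.077 -0.03  -0.015 -0.052 -0.028 -0.038 -0.063 -0.017 -0.057]
  Fx [0.1 0.2 0.8 0.6 0.5 0.2 0.6 0.6 0.5 0. ]
  2nd half mean M [-0.0595 -0.0405  0.0055] std [0.0221 0.0173 0.017 ] F [0.39 0.23 3.21] [0.23 0.45 0.33]
  t 8.12 pos [0.4629 0.1241 0.1355] rpy [-180.    0.    6.]
  My [-0.853  0.114  0.098  0.093  0.075  0.034  0.021  0.008 -0.005  0.026
  0.077  0.067  0.081  0.095  0.06   0.029  0.053  0.098  0.07   0.048
  0.037 -0.004  0.007  0.014]
  Fx [-1.9  0.5 -0.1 -0.4 -0.3  0.6  0.  -0.3  0.3  0.3  0.   0.1  0.6 -0.7
  0.6 -0.4  0.  -0.2  0.4 -0.4 -0.3 -0.6 -0.5  0.6]
  2nd half mean M [-0.015   0.0489 -0.0027] std [0.0204 0.0321 0.0312] F [-0.06 -0.08  3.38] [0.47 0.29 0.45]
  t 9.57 pos [0.5226 0.1304 0.1355] rpy [180.   0.   6.]
  My [ 2.158 -0.114 -0.079 -0.064 -0.086 -0.026 -0.081 -0.14  -0.007 -0.063
 -0.03  -0.038 -0.029 -0.028  0.01  -0.069 -0.051 -0.042  0.012 -0.099
 -0.044  0.007 -0.033 -0.029]
  Fx [ 3.6  0.1  0.4 -0.9 -1.1  0.5  0.6 -0.5  0.5 -1.   0.7 -0.8  0.5  0.4
  0.5 -0.6 -0.1 -0.4 -0.2 -0.9  0.5 -0.3  0.7  1. ]
  2nd half mean M [-0.0541 -0.0328 -0.0018] std [0.0278 0.0311 0.0229] F [0.09 0.19 3.21] [0.56 0.53 0.42]
```

My moves from -0.033 to +0.049 N·m between stops at opposite ends, and it wanders after the stop, which suggests a loose ball. As a cross-check I'll tilt the case both ways at one spot. A loose ball should swing My by about 0.1 N·m.

```bash
python3 -m handwheel '[[-0.01,0,0,0,0.05,0],[-0.02,0,0,0,0.10,0],[-0.03,0,0,0,0.15,0],[-0.03,0,0,0,0.15,0],[-0.03,0,0,0,0.15,0],[-0.03,0,0,0,0.15,0]]' >/dev/null; python3 samp.py 16
python3 -m handwheel '[[0,0,0,0,-0.05,0],[0,0,0,0,-0.1,0],[0,0,0,0,-0.15,0],[0,0,0,0,-0.15,0],[0,0,0,0,-0.15,0]]' >/dev/null; python3 samp.py 16
python3 -m handwheel '[[0,0,0,0,-0.05,0],[0,0,0,0,-0.1,0],[0,0,0,0,-0.15,0],[0,0,0,0,-0.15,0],[0,0,0,0,-0.15,0]]' >/dev/null; python3 samp.py 16
python3 -m handwheel '[[0,0,0,0,0.05,0],[0,0,0,0,0.1,0],[0,0,0,0,0.15,0],[0,0,0,0,0.15,0],[0,0,0,0,0.15,0]]' >/dev/null; python3 samp.py 16
```

```text
t 11.12 pos [0.4928 0.1273 0.1356] rpy [-180.    -8.6    6. ]
  My [-0.597 -0.7   -0.641 -0.576 -0.646 -0.592 -0.65  -0.637 -0.583 -0.597
 -0.606 -0.618 -0.597 -0.658 -0.599 -0.635]
  Fx [-0.7  0.4 -0.2  0.1  0.2  0.2 -1.   0.1 -0.2 -0.6 -1.2  0.5  0.2 -0.4
 -0.4 -0.4]
  2nd half mean M [-0.0345 -0.6117 -0.0082] std [0.0243 0.023  0.0324] F [-0.32 -0.05  3.26] [0.47 0.35 0.41]
  t 12.55 pos [0.4928 0.1272 0.1355] rpy [180.   0.   6.]
  My [ 0.053  0.042 -0.013 -0.021  0.081  0.062  0.017  0.052  0.009  0.048
  0.068  0.12  -0.013  0.075  0.081  0.064]
  Fx [-1.1  0.1 -0.1 -0.1 -0.5  0.3 -0.7  0.3  0.1  0.6  0.2  0.1  0.   0.6
  0.8 -1.1]
  2nd half mean M [-0.0466  0.0563 -0.0014] std [0.0362 0.0393 0.0319] F [0.15 0.27 3.29] [0.56 0.36 0.38]
  t 13.97 pos [0.4928 0.1272 0.1355] rpy [180.    8.6   6. ]
  My [0.59  0.624 0.492 0.693 0.671 0.616 0.62  0.653 0.617 0.607 0.607 0.646
 0.597 0.656 0.637 0.599]
  Fx [ 0.4 -0.5 -0.5  0.9  1.3  0.6 -0.1 -0.2  0.6  1.   0.5  0.4  0.8  0.1
  0.4  0.7]
  2nd half mean M [-0.0425  0.6207  0.004 ] std [0.0332 0.0212 0.0173] F [ 0.56 -0.32  3.51] [0.26 0.41 0.58]
  t 15.40 pos [0.4927 0.1272 0.1356] rpy [-180.   -0.    6.]
  My [-0.043 -0.049 -0.021  0.026 -0.005 -0.004  0.004 -0.077 -0.073 -0.036
 -0.022 -0.009 -0.063 -0.017 -0.03  -0.019]
  Fx [ 0.   0.6  0.2  0.6 -0.4  0.1  0.2  0.8 -0.5 -0.2 -0.4  0.3 -0.4 -0.5
 -0.8 -0.4]
  2nd half mean M [-0.0451 -0.0336  0.0036] std [0.027  0.0215 0.0363] F [-0.37 -0.15  3.24] [0.3  0.25 0.78]
```

At the same level pose, My is +0.056 or -0.034 N·m depending only on which way the case was last tilted. That 0.09 N·m step matches 190 g shifted about 50 mm (0.10 N·m), so case 1 rattles. I'll give it one more brisk shake to make sure of the knocks, then carry it to the mat.

```bash
python3 -m handwheel '[[-0.03,0,0,0,0,0],[0.03,0,0,0,0,0],[0.03,0,0,0,0,0],[-0.03,0,0,0,0,0],[-0.03,0,0,0,0,0],[0.03,0,0,0,0,0],[-0.03,0,0,0,0,0],[-0.03,0,0,0,0,0]]' >/dev/null; python3 samp.py 20
python3 d.py 0.674 -0.0575 0.133 16
python3 - <<'E'
from h import *
s=snap('scene','s3.png'); cv2.imwrite('pics/s3z.png',cv2.resize(s['img'][90:250,155:365],None,fx=3.5,fy=3.5))
E
```

```text
t 17.40 pos [0.4629 0.1241 0.1355] rpy [180.   0.   6.]
  My [-2.288  0.203  0.06   0.062  0.075  0.039 -0.    -0.11   0.034  0.072
  0.023  0.054  0.083  0.051  0.086  0.065  0.026  0.015  0.124  0.066]
  Fx [-7.4  0.9  0.3 -0.4  0.4 -1.1  0.2 -0.2 -1.1  0.4  0.3  0.7 -0.3 -0.4
 -0.2  0.3 -0.2  0.5  1.1  0.3]
  2nd half mean M [-0.0543  0.0593 -0.0125] std [0.0249 0.0317 0.0365] F [ 0.21 -0.17  3.23] [0.47 0.7  0.39]
t 17.4 pos [0.4629 0.1241 0.1355] rpy [180.     0.     5.97] F [ 0.32  0.24 -4.  ] open 0.0575
shift [0.1911 0.2026 0.0025] turn [ 0.000e+00  1.000e-04 -1.751e-01]
```

View pics/s3z.png

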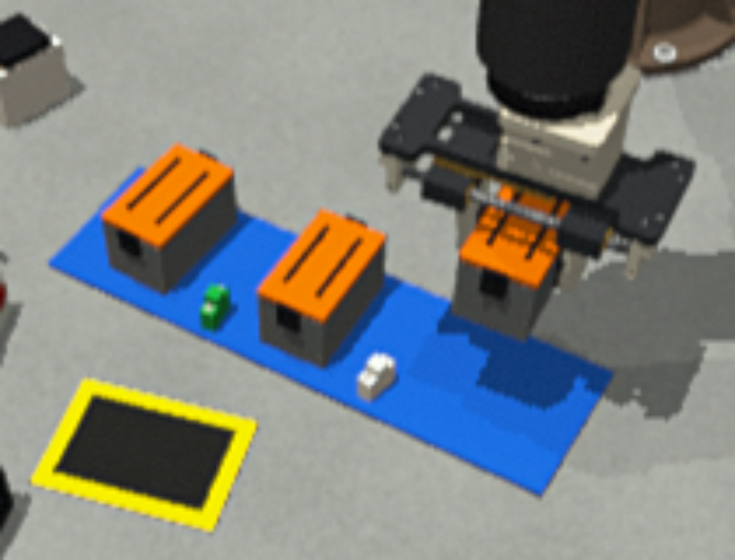

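The case is still held level, and the other cases haven't moved. Next is a gentle carry to the mat.

```bash
python3 -m handwheel '[[0.01,0.01,0,0,0,-0.01],[0.03,0.03,0,0,0,-0.03],[0.055,0.058,0,0,0,-0.05],[0.085,0.09,0,0,0,-0.08],[0.115,0.122,0,0,0,-0.11],[0.14,0.15,0,0,0,-0.13],[0.16,0.17,0.001,0,0,-0.15],[0.175,0.186,0.002,0,0,-0.165]]' ; python3 d.py 0.674 -0.0575 0.133 16
```

```text
clock: 18.45
tool_pos: [0.6571, -0.0437, 0.1329]
orientation: [180.0, 0.0, 15.4]
force: [-0.5, 0.1, -2.3]
opening: 0.0574
t 18.45 pos [ 0.6571 -0.0437  0.1329] rpy [1.800e+02 5.000e-02 1.541e+01] F [-0.53  0.05 -2.26] open 0.0574
shift [ 0.0126  0.0178 -0.0001] turn [ 0.      0.0008 -0.0102]
```

```bash
python3 -m handwheel '[[0.006,0.008,0,0,0,-0.005],[0.012,0.016,0,0,0,-0.01],[0.012,0.016,0,0,0,-0.01],[0.012,0.016,0,0,0,-0.01],[0.012,0.016,0,0,0,-0.01],[0.012,0.016,0,0,0,-0.01],[0.012,0.016,0,0,0,-0.01],[0.012,0.016,0,0,0,-0.01]]' ; python3 d.py 0.674 -0.0575 0.133 16;python3 - <<'E'
from h import *
a=snap('scene','s4.png');b=snap('side','b4.png')
cv2.imwrite('pics/s4z.png',cv2.resize(a['img'][90:250,135:345],None,fx=3.5,fy=3.5))
cv2.imwrite('pics/b4z.png',cv2.resize(b['img'][80:260,180:380],None,fx=3,fy=3))
o=ctrl.get_obs();print(o['qvel'].round(2))
E
python3 samp.py 10
```

```text
clock: 19.45
tool_pos: [0.6721, -0.0549, 0.1336]
orientation: [180.0, -0.0, 16.0]
force: [0.4, -0.6, -3.2]
opening: 0.0578
t 19.45 pos [ 0.6721 -0.0549  0.1336] rpy [ 1.8e+02 -1.0e-02  1.6e+01] F [ 0.38 -0.56 -3.2 ] open 0.0578
shift [0.0011 0.0031 0.0006] turn [ 0.     -0.0001 -0.    ]
[-0.1  -0.01  0.04 -0.07  0.04  0.05]
  t 20.05 pos [ 0.6721 -0.0549  0.1335] rpy [180.   0.  16.]
  My [0.007 0.038 0.067 0.054 0.026 0.069 0.071 0.073 0.034 0.064]
  Fx [-0.3 -1.1  0.5 -0.  -0.2  0.2 -0.8 -0.5 -1.1  0.2]
  2nd half mean M [-0.0415  0.0621 -0.0002] std [0.0325 0.0145 0.0221] F [-0.39  0.09  3.21] [0.53 0.59 0.47]
```

View pics/s4z.png

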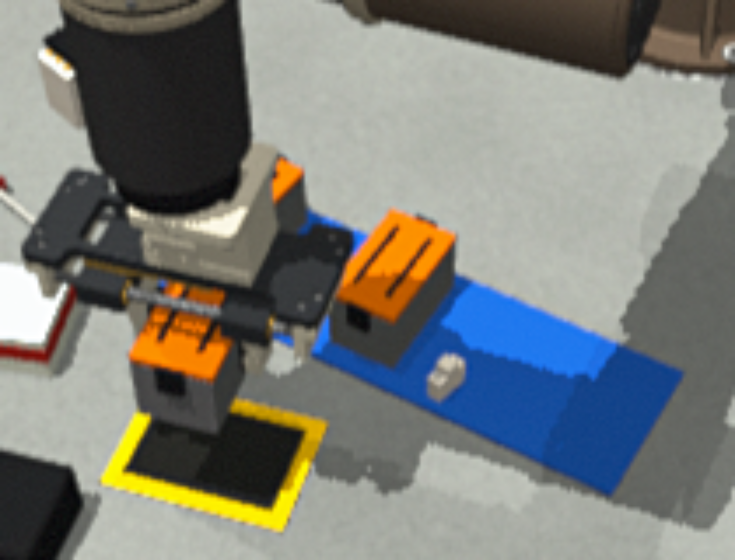

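View pics/b4z.png

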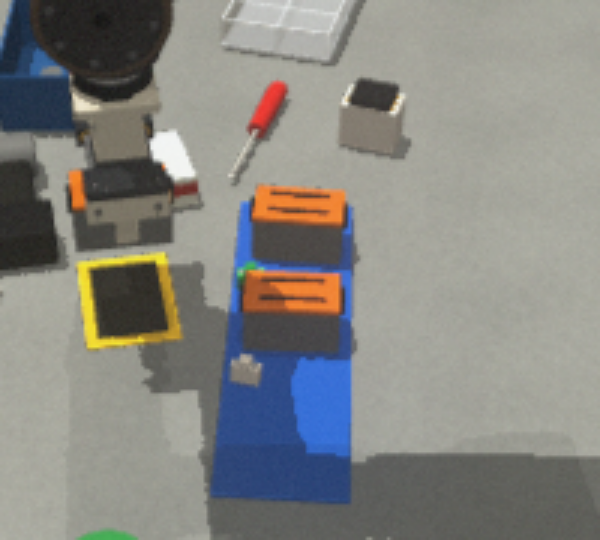

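The scene view shows the case held level over the mat, and the other two cases and terminals in place. One quick ray check of the case's underside height and centre before handing in.

Run:
```python
from h import *
a=np.load('/tmp/s4.png.npz');b=np.load('/tmp/b4.png.npz')
P=[ray(a,174.1,204.9,.1036),ray(a,197.9,213.4,.1036)]
print('front edge',np.round(P,3),np.linalg.norm(P[0]-P[1]))
d=P[1]-P[0]; n=-np.array([np.cos(np.radians(16)),np.sin(np.radians(16)),0])
print('centre',np.mean(P,0)+n*.0505)
Q=[ray(b,203.8,162,.1036),ray(b,237.3,162,.1036)]; print('side edge',np.round(Q,3),'centre',np.mean(Q,0)+.028*np.array([np.sin(np.radians(16)),-np.cos(np.radians(16)),0]))
for nm in('scene','side'):
    s0=np.load(f'/tmp/{nm}0.png.npz');s1=a if nm=='scene' else b
    hsv=cv2.cvtColor(s1['img'],cv2.COLOR_BGR2HSV); m=cv2.morphologyEx(cv2.inRange(hsv,(5,150,90),(15,255,255)),cv2.MORPH_CLOSE,np.ones((5,5)))
    for k in cv2.findContours(m,cv2.RETR_EXTERNAL,cv2.CHAIN_APPROX_NONE)[0]:
        if cv2.contourArea(k)>100:
            r=cv2.minAreaRect(np.array([ray(s1,u,v,.066)[:2] for u,v in k[:,0]],np.float32))
            if abs(r[0][0]-.5)<.05: print(nm,np.round(r[0],4),np.round(r[1],3),round(r[2],1))
```

```text
front edge [[ 0.722 -0.074  0.104]
 [ 0.712 -0.012  0.104]] 0.062256006193864004
centre [ 0.66827433 -0.05675572  0.1036    ]
side edge [[ 0.718 -0.02   0.104]
 [ 0.617 -0.031  0.104]] centre [ 0.67502644 -0.05208912  0.1036    ]
scene [ 0.4952 -0.0196] [0.103 0.061] 3.2
side [ 0.4946 -0.0181] [0.097 0.06 ] 2.7
side [ 0.4986 -0.1597] [0.061 0.098] 89.8
```

The case centre comes out within 7 mm of the mat's centre, with the underside about 0.10 m up. The two quiet cases are where they started. Handing in.

```bash
python3 -c "
from plant import ctrl
print(ctrl.close_job())"
```

```text
the job is handed in; nothing more can be done
None
```

The rattling case was the first one I tried, the one nearest the +y end of the board. I handed the job in at about 20 s with it still gripped, level and still over the yellow mat. I never touched the other two cases.

- **How I knew it rattled:** After stops at opposite ends of a shake, the wrist moment about the tool's y axis settled at +0.05 or -0.03 N·m. At one and the same level pose it read +0.056 or -0.034 N·m, depending on which way the case had last been tilted. That 0.09 N·m step fits 190 g shifted about 50 mm. I had no quiet case to compare against, since none was shaken.
- **Last checks on the held case:** The TCP was at (0.672, -0.055, 0.134), within 3 mm of the measured mat centre, and level to 0.01°. Edges I picked by eye in the two camera views put the case's centre within 7 mm of the mat's centre. Its underside, worked out from the grip height, was about 104 mm up. The gripper opening was 57.8 mm, with about 3.2 N of weight carried.
- **Last checks on the rest:** The lids of the two quiet cases measured within about 1 mm of where they started. One was partly hidden in the scene view, so it was checked in the side view only. The terminals, screwdriver and carton looked undisturbed by eye. The arm never went down near the other items, but I did not measure any of them again.
- **Disagreements and gaps:** The gripper read 57–58 mm on sides given as 56 mm. The two camera estimates of the held case's centre differed by about 8 mm. The knock force inside the case can't be read directly, so I inferred it from about 16 strokes of roughly 60 mm at up to 0.5 m/s.

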